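Hang the rinsed centrifuge sleeve on the free drying peg

ROBOT

A 6-joint arm with a two-finger parallel gripper is mounted at the origin on the work surface. World frame = base frame: x ahead of the robot, y to its left, z up, the work surface at z = 0. Lengths are in m, angles in rad, forces in N, time in s.
With the tool pointing down it reaches from about 0.35 to 0.8 m from the base axis. Payload 7.3 kg.
Tool frame: the origin (TCP) lies at the very end of the fingers, on their centre line; the grasp point (between the pads) lies 19 mm behind it; z points along the fingers, y is the line along which they close (so a half turn about z gives the same grasp; the last joint's range is limited). The gripper opens to 85 mm and grips with 20 to 120 N. Pads are 22 mm wide; open, the fingers measure 114 mm over their backs; the gripper's body (76 mm by 85 mm) begins 54 mm behind the grasp point. The pads swing forward as they close: fully open they stand 13 mm farther back than shut.
Start: joints at [0.982, 0.342, 1.524, -0, 1.275, -0.146], TCP at [0.225, 0.474, 0.231] pointing down, gripper open.
Joint ranges: [-2.53, 2.53], [-0.77, 2.02], [0.04, 2.7], [-1, 4.14], [0.28, 2.66], [-3.11, 3.11]. Speed limits (rad/s): [2.57, 2.57, 3.14, 3.14, 3.14, 3.14].

INTERFACE

Orientations are given as a 3x3 rotation matrix whose columns are the frame's x, y, z axes.
In Python, from workcell import manip gives the robot as it stands.
- The arm moves only by the shell command python3 -m crank 'ROWS' [FORCE]. ROWS is JSON, a list of rows, each an object with "offset": the shift along the world's x, y, z in units of 0.04 m (1.0 is 0.04 m), a list of three; "roll": the turn about the world's z in units of 8 degrees (1.0 is 8 degrees); "grip": the opening, from -1 (shut) to 1 (fully open), so that 0 is half open. A call has 1 to 12 rows; each row shifts and turns the commanded pose from where the row before left it; what a row does not reach is not made up. A row lasts 1/10 s, in which the tool goes at most 50 mm and 8.59 degrees, less where a joint would pass 70% of its speed; a pose out of reach is approached as far as the arm can. A call with a number of a shift or a turn outside -1 to 1 is refused whole. A call with a gripper value outside its range is refused whole. The fingers move at their own pace and stop on an object; FORCE is the grip in N (left out, the last holds). Time passes only in rows, so rows that do not move let the fingers close. It gives the time, the measured TCP pose, the force, the opening and the grip force at its end, in the units of the state.
- manip.state(): the state, without advancing time (a new reading comes with each control period).
- manip.grab_frame(name): name is "side" or "top"; returns the picture (384x512x3 uint8, red, green, blue); there is no depth.
- manip.camera_model(name): a dict with "mtx" (3x3 intrinsics, pixels), "origin" and "orientation" of the camera in the world. Camera axes: x right, y down, z forward; pixel columns grow to the right and rows downward; lengths in m; the calibration is good to about 2 mm. A picture is of the moment at which its call begins. camera_model takes no time and is no camera call.
- manip.close_job(): hands the job in; it is judged then, once.
The state is a dict: "t": time; "q": joint angles; "joint_velocities": joint speeds; "effort": joint torques, N m; "eef_pos": TCP position; "eef_rot": TCP orientation; "wrist_force": force on the tool from outside, world axes, zero at the start; "wrist_torque": the same for the moment, N m; "opening": finger opening in m; "grasp_force": force on a finger pad.
Only numpy, scipy, OpenCV 4.12 (cv2) and the standard library are available. Lean on these libraries where they do the work, as an engineer would, in place of code of your own. Each camera call takes 0.05 s, during which the arm holds its last target. There are 200 camera calls.

TASK

Take the tall grey centrifuge sleeve that stands mouth-down on the bench and hang it on the free slanted peg of the drying rack, sliding it on along the peg. Push it on past the peg's spring leaves until its mouth sits firmly against the rubber stop ring, without ramming anything, then let go; leave the other things on the bench where they are.

Things in the scene. Friction and masses are not known exactly. Their poses are not given: they have to be found in the camera images.
- sleeve: The sleeve to hang: plain pale grey plastic cylinder, 46 mm diameter, 84 mm long, about 110 g, closed at the top (12 mm thick, two thin dark lines round it), with a round bore 21 mm wide and 72 mm deep open at the bottom. Stands mouth-down on the bench. Origin: centre of its mouth (lower end face); z axis: from the mouth to the closed end. Taller and slimmer than the other grey adapter on the bench.
- rack: Fixed drying rack: sloping white board 150 x 380 mm on steel legs over a drip tray. Three pegs in a row, 115 mm apart; a sleeve and an upturned glass jar (up to 52 mm wide, tops at 230 mm height) are fixed on two, the third (left, middle or right) is free. Origin: on the bench under the middle peg's foot; y axis: along the row; -x: its front, towards the robot.
- peg: The free peg: steel rod, 16 mm diameter, 92 mm long, domed tip, square on the board and so leaning 38 degrees (0.66 rad) from upright towards the rack's front. Origin: its foot on the board, 115 mm above the bench; z axis: along the peg to its tip; y axis: along the row of pegs.
- leaves (a point): Point on the free peg's axis, 67 mm from the foot, between two bowed spring leaves that stand out to +y and -y of the peg. They run from 53 to 87 mm from the foot, fullest (25 mm across) at 61 to 71 mm. The 21 mm bore squeezes them in: pushing the sleeve on takes some 3 to 12 N, and it stays where it is left instead of sliding down.
- stop_mount: The stop on the free peg: a ring with a rubber pad (38 mm across) on which the sleeve's mouth comes to rest. Origin and axes are those of the peg's FOOT, not the ring's: the ring is clamped anywhere, its pad face 25 to 50 mm from the foot along the peg, not measured, to be seen or felt. The pad yields 1 mm per 5 N, at most 4 mm, then is hard.
- squat_adapter: Bystander: grey ring-shaped adapter 62 mm wide, 45 mm high, open at the top. Origin: centre of its underside.
- reagent: Bystander: amber bottle with a blue cap, 60 mm wide, 130 mm high. Origin: centre of its underside.
- beaker: Bystander: glass beaker, 72 mm wide, 90 mm high. Origin: centre of its underside.
- wash_bottle: Bystander: white plastic bottle, 64 mm wide, 150 mm high. Origin: centre of its underside.
- dish: Bystander: white shallow dish, 80 mm wide, 16 mm high. Origin: centre of its underside.
- spatula: Bystander: steel spatula, 170 mm long, lying flat.
Not all that is in view belongs to the job. What is shaped like the sleeve but purple or turquoise is not meant.

How it is judged:
On the way, in this order (a step that is already met when the one before it is completed fails the run):
1. the sleeve is lifted clear of the bench (height (world z) of sleeve above 0.05 m), for 0.1 s.
2. the sleeve is threaded on the free peg, in line with it, its mouth at least 10 mm below the tip (x of sleeve in the frame of peg between -0.006 and 0.006 m and y of sleeve in the frame of peg between -0.006 and 0.006 m and angle between the z axis of sleeve and the z axis of peg, either way round below 0.16 rad and z of sleeve in the frame of peg between 0.015 and 0.082 m), for 0.2 s.
At the end, for the whole second after the job is handed in: The sleeve hangs on the free peg, its mouth resting on the stop's rubber pad (contact over 0.4 N, mouth 18 to 53 mm from the peg's foot), within 6 mm sideways and 0.16 rad of the peg's axis, released and at rest (under 10 mm/s) (x of sleeve in the frame of peg between -0.006 and 0.006 m and y of sleeve in the frame of peg between -0.006 and 0.006 m and angle between the z axis of sleeve and the z axis of peg, either way round below 0.16 rad and z of sleeve in the frame of peg between 0.018 and 0.053 m and contact force between sleeve and stop_mount above 0.4 N and linear speed of sleeve below 0.01 m/s); the robot touches nothing.
It fails at once if the sleeve presses on the stop with more than 25 N (contact force between sleeve and stop_mount above 25 N).
It fails at once if the sleeve is rammed or levered against the peg with more than 30 N (contact force between sleeve and peg above 30 N).
It fails at once if another thing on the bench is moved by more than 30 mm (distance of any of squat_adapter, reagent, beaker, wash_bottle, dish, spatula from where it was at the start of the episode above 0.03 m).
It also fails if it takes over 48 s, if anything falls off the work surface, if the arm or the gripper's body presses on something with over 40 N, if the wrist force passes 120 N, or if a joint passes its speed limit or range.

## Working session

There is one attempt and no reset: what is moved stays moved. The work goes in short steps, Python scripts to look and compute and a shell command to move; the robot and the scene stay as the last step left them, time stands still between calls to the robot, and variables do not carry over. Pictures are saved under pics/ and viewed, at most 10 in all, crops included, and the job is handed in when it is done.

```bash
ls; mkdir -p pics; python3 - <<'E'
from workcell import manip
import cv2
s=manip.state(); print(s)
for n in("side","top"):
    cv2.imwrite(f"pics/{n}0.png",manip.grab_frame(n)[:,:,::-1]); print(n,manip.camera_model(n))
E
```

```text
pics
{'t': 0.0, 'q': array([ 9.81988195e-01,  3.42721892e-01,  1.52501196e+00, -1.78986756e-06,
        1.27546522e+00, -1.46042149e-01]), 'joint_velocities': array([-0.00015354,  0.00029507,  0.00028319,  0.00097609,  0.00140357,
        0.00060376]), 'effort': array([-1.03402857e-03, -4.33669174e+01, -2.46010530e+01, -2.91831129e-04,
        7.99066300e-03, -1.44384217e-05]), 'eef_pos': array([0.22469639, 0.47402196, 0.23062819]), 'eef_rot': array([[-9.03570183e-01,  4.28439180e-01, -8.90731648e-04],
       [ 4.28440043e-01,  9.03569224e-01, -1.33685169e-03],
       [ 2.32078063e-04, -1.58956443e-03, -9.99998710e-01]]), 'wrist_force': array([ 0.41350322, -0.10747471,  0.1222693 ]), 'wrist_torque': array([ 0.02701124,  0.01677769, -0.05950227]), 'grasp_force': 0.0, 'opening': 0.08545736815097753}
side {'mtx': array([[359.82398045,   0.        , 258.13437286],
       [  0.        , 359.82398045, 192.86564468],
       [  0.        ,   0.        ,   1.        ]]), 'origin': array([0.4355863 , 0.5977895 , 0.76358495]), 'orientation': array([[-9.81944013e-01, -1.45217967e-01,  1.21234058e-01],
       [-1.89170208e-01,  7.51188445e-01, -6.32400626e-01],
       [ 7.66309737e-04, -6.43915881e-01, -7.65095910e-01]])}
top {'mtx': array([[491.06507369,   0.        , 256.93454616],
       [  0.        , 491.06507369, 189.8069649 ],
       [  0.        ,   0.        ,   1.        ]]), 'origin': array([0.42596152, 0.07629913, 1.29687219]), 'orientation': array([[-0.01869787, -0.99503697,  0.0977334 ],
       [-0.99953379,  0.0162431 , -0.02585265],
       [ 0.02413685, -0.09817123, -0.99487679]])}
```

```bash
python3 -m crank --help 2>&1 | head -30
```

```text
invalid input: not JSON, or not a number
```

View pics/top0.png

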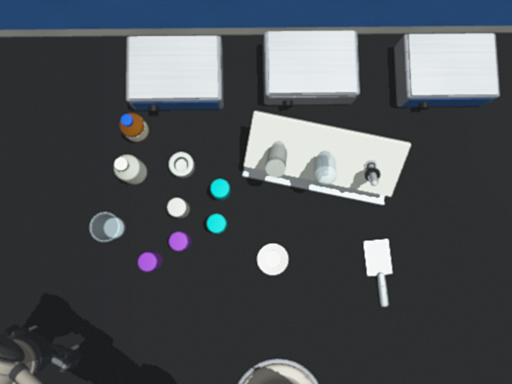

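View pics/side0.png

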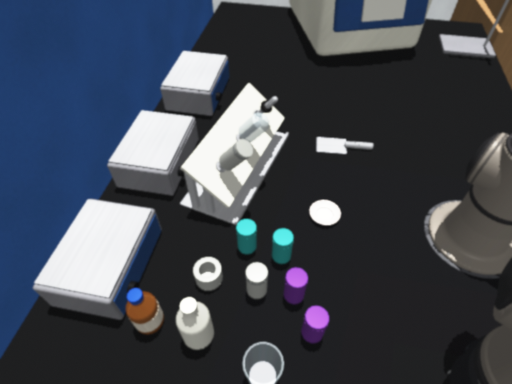

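```bash
cat > h.py <<'E'
import numpy as np, cv2
from workcell import manip
def ray(n,u,v):
    c=manip.camera_model(n); d=c["orientation"]@np.linalg.inv(c["mtx"])@[u,v,1.]
    return c["origin"],d
def plane(n,u,v,z):
    o,d=ray(n,u,v); return o+d*(z-o[2])/d[2]
def tri(pa,pb):
    o1,d1=ray("top",*pa); o2,d2=ray("side",*pb)
    A=np.stack([d1,-d2],1); t=np.linalg.lstsq(A,o2-o1,rcond=None)[0]
    a,b=o1+d1*t[0],o2+d2*t[1]; return (a+b)/2,np.linalg.norm(a-b)
def proj(n,p):
    c=manip.camera_model(n); q=c["mtx"]@(c["orientation"].T@(np.asarray(p)-c["origin"])); return q[:2]/q[2]
def tile(im,u,v,k=5,w=80,h=60):
    c=cv2.resize(im[v:v+h,u:u+w],None,fx=k,fy=k,interpolation=cv2.INTER_CUBIC)
    for i in range(0,w,10): cv2.putText(c,str(u+i),(i*k,8),0,.3,(0,255,255),1); cv2.line(c,(i*k,10),(i*k,14),(0,255,255),1)
    for i in range(0,h,10): cv2.putText(c,str(v+i),(0,i*k+4),0,.3,(0,255,0),1)
    return c
E
python3 - <<'E'
from h import *
t=cv2.imread("pics/top0.png"); s=cv2.imread("pics/side0.png")
cv2.imwrite("pics/c1.png",np.vstack([np.hstack([tile(t,140,180),tile(s,220,250)]),np.hstack([tile(t,330,145),tile(s,225,80)])]))
for n,im,seed in(("top",t,(177,208)),("side",s,(257,280))):
    hsv=cv2.cvtColor(im,cv2.COLOR_BGR2HSV)
    m=((hsv[...,1]<60)&(hsv[...,2]>90)).astype(np.uint8)
    k,l,st,ce=cv2.connectedComponentsWithStats(m); i=l[seed[1],seed[0]]; print(n,st[i],ce[i])
E
```

```text
top [167 197  23  21 360] [177.35       207.03055556]
side [245 262  24  36 653] [256.37672282 278.37825421]
```

View pics/c1.png

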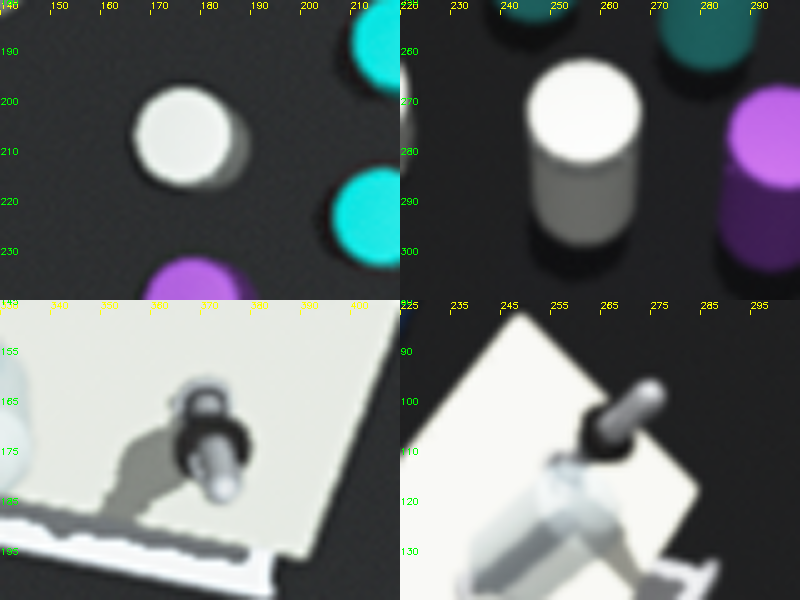

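```bash
python3 - <<'E'
from h import *
print("sleeve",plane("top",176.4,206.3,.084),plane("side",256.8,272.3,.084),tri((176.4,206.3),(256.8,272.3)))
print("tip",plane("top",374.8,183,.1875),plane("side",276,97,.1875),tri((374.8,183),(276,97)))
print("ring",tri((372.6,173.6),(266.4,106.6)))
# board edges via top mask
t=cv2.imread("pics/top0.png"); hsv=cv2.cvtColor(t,cv2.COLOR_BGR2HSV)
# back-edge fit: white/dark transitions along columns
pts=[]
for u in range(265,405,4):
    col=hsv[100:160,u,2]; 
    i=np.argmax(col>150); pts.append((u,100+i))
z=.115+.075*np.sin(.663)
a=np.array([plane("top",u,v,z) for u,v in pts]); f=np.polyfit(a[:,1],a[:,0],1); print("yaw of row (rad) from back edge dx/dy",f, np.std(a[:,0]-np.polyval(f,a[:,1])))
for n,u,v in(("turq","216","223"),("purp","179","241")): print(n,plane("top",float(u),float(v),.084))
print("squat",plane("top",181,164,.045),"wash",plane("top",122,165,.15))
E
```

```text
sleeve [0.5075113  0.24406509 0.084     ] [0.50511216 0.24882621 0.084     ] (array([0.50694332, 0.24502525, 0.07656589]), np.float64(0.002133955584086804))
tip [ 0.54618292 -0.22244607  0.1875    ] [ 0.5434927  -0.21942872  0.1875    ] (array([ 0.54522804, -0.2232035 ,  0.18488984]), np.float64(0.0024672371114336567))
ring (array([ 0.57208656, -0.22964809,  0.14501094]), np.float64(0.002539178464095437))
yaw of row (rad) from back edge dx/dy [0.22263248 0.71423677] 0.0006863020486703061
turq [0.46467765 0.14708166 0.084     ]
purp [0.4223182  0.23795082 0.084     ]
squat [0.61865613 0.23741127 0.045     ] wash [0.60219829 0.3616829  0.15      ]
```

Candidates in the top view: the plain grey sleeve at (176,206), the squat adapter (181,164), the wash bottle (128,168), purple (179,241) and (148,262), turquoise (220,189) and (216,223), and the hung sleeve (277,158). I choose (176,206). The crop confirms a plain grey, tall, closed-top cylinder. The free peg is the right-hand one, with its tip at top (375,183) and side (276,97), and its dark ring at top (373,174).

```bash
python3 -m crank '[{"offset":[0.7,-0.57,0],"roll":0.16,"grip":1},{"offset":[0.7,-0.57,0],"roll":0.16,"grip":1},{"offset":[0.7,-0.57,0],"roll":0.16,"grip":1},{"offset":[0.7,-0.57,0],"roll":0.16,"grip":1},{"offset":[0.7,-0.57,0],"roll":0.16,"grip":1},{"offset":[0.7,-0.57,0],"roll":0.16,"grip":1},{"offset":[0.7,-0.57,0],"roll":0.16,"grip":1},{"offset":[0.7,-0.57,0],"roll":0.16,"grip":1},{"offset":[0.7,-0.57,0],"roll":0.16,"grip":1},{"offset":[0.7,-0.57,0],"roll":0.16,"grip":1},{"offset":[0,0,0],"roll":0,"grip":1},{"offset":[0,0,0],"roll":0,"grip":1}]' 20
```

```text
t: 1.3
eef_pos: [0.5049, 0.2459, 0.2306]
eef_rot: [[-0.976, 0.22, -0.002], [0.22, 0.976, -0.0], [0.002, -0.0, -1.0]]
wrist_force: [-0.2, -0.1, -0.3]
opening: 0.0852
grasp_force: 0.0
```

```bash
python3 -m crank '[{"offset":[0.04,0,-0.8],"roll":0,"grip":1},{"offset":[0,0,-0.8],"roll":0,"grip":1},{"offset":[0,0,-0.8],"roll":0,"grip":1},{"offset":[0,0,-0.8],"roll":0,"grip":1},{"offset":[0,0,-0.8],"roll":0,"grip":1},{"offset":[0,0,-0.7],"roll":0,"grip":1},{"offset":[0,0,0],"roll":0,"grip":1},{"offset":[0,0,0],"roll":0,"grip":-1},{"offset":[0,0,0],"roll":0,"grip":-1},{"offset":[0,0,0],"roll":0,"grip":-1},{"offset":[0,0,0],"roll":0,"grip":-1},{"offset":[0,0,0],"roll":0,"grip":-1}]' 20
```

```text
t: 2.5
eef_pos: [0.5076, 0.2468, 0.0452]
eef_rot: [[-0.976, 0.218, 0.003], [0.218, 0.976, 0.001], [-0.003, 0.002, -1.0]]
wrist_force: [-0.8, 0.6, 6.6]
opening: 0.0458
grasp_force: 20.8
```

```bash
python3 -m crank '[{"offset":[0,0,0.3],"roll":0,"grip":-1},{"offset":[0,0,0.8],"roll":0,"grip":-1},{"offset":[0,0,0.8],"roll":0,"grip":-1},{"offset":[0,0,0.8],"roll":0,"grip":-1},{"offset":[0,0,0.3],"roll":0,"grip":-1},{"offset":[0,0,0],"roll":0,"grip":-1}]' 40
python3 -m crank '[{"offset":[-0.13,-0.79,0],"roll":0,"grip":-1},{"offset":[-0.13,-0.79,0],"roll":0,"grip":-1},{"offset":[-0.13,-0.79,0],"roll":0,"grip":-1},{"offset":[-0.13,-0.79,0],"roll":0,"grip":-1},{"offset":[-0.13,-0.79,0],"roll":0,"grip":-1},{"offset":[-0.13,-0.79,0],"roll":0,"grip":-1},{"offset":[-0.13,-0.79,0],"roll":0,"grip":-1},{"offset":[-0.13,-0.79,0],"roll":0,"grip":-1},{"offset":[-0.13,-0.79,0],"roll":0,"grip":-1},{"offset":[-0.13,-0.79,0],"roll":0,"grip":-1},{"offset":[-0.13,-0.79,0],"roll":0,"grip":-1},{"offset":[0,0,0],"roll":0,"grip":-1}]' 40
python3 - <<'E'
from h import *
cv2.imwrite("pics/side1.png",manip.grab_frame("side")[:,:,::-1]);cv2.imwrite("pics/top1.png",manip.grab_frame("top")[:,:,::-1])
print(manip.state()["eef_pos"], plane("top",273,260,.016),plane("top",364,250,0))
E
```

```text
t: 3.1
eef_pos: [0.5074, 0.2467, 0.1653]
eef_rot: [[-0.976, 0.218, 0.004], [0.218, 0.976, 0.001], [-0.004, 0.002, -1.0]]
wrist_force: [-0.0, 0.4, -1.1]
opening: 0.0456
grasp_force: 41.3
t: 4.3
eef_pos: [0.448, -0.1039, 0.1617]
eef_rot: [[-0.975, 0.221, -0.003], [0.221, 0.975, 0.0], [0.003, -0.0, -1.0]]
wrist_force: [0.2, 0.9, -1.6]
opening: 0.0454
grasp_force: 41.6
[ 0.44836743 -0.10128193  0.16191194] [0.36864767 0.00485435 0.016     ] [ 0.38930568 -0.23675187  0.        ]
```

View pics/side1.png

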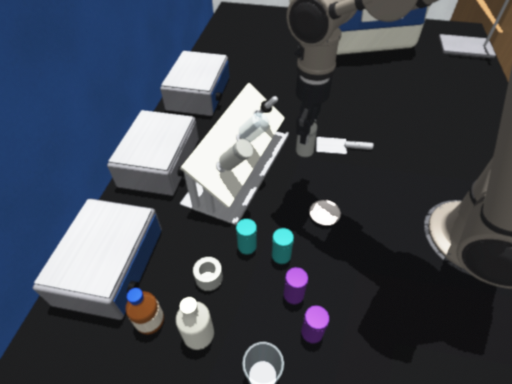

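```bash
python3 -m crank '[{"offset":[0,0,-0.7],"roll":0,"grip":-1},{"offset":[0,0,-0.7],"roll":0,"grip":-1},{"offset":[0,0,-0.7],"roll":0,"grip":-1},{"offset":[0,0,-0.5],"roll":0,"grip":-1},{"offset":[0,0,-0.2],"roll":0,"grip":-1},{"offset":[0,0,-0.1],"roll":0,"grip":-1},{"offset":[0,0,0],"roll":0,"grip":-1}]' 40
python3 -m crank '[{"offset":[0,0,-0.05],"roll":0,"grip":-1},{"offset":[0,0,-0.03],"roll":0,"grip":-1},{"offset":[0,0,0],"roll":0,"grip":-1}]' 20
```

```text
t: 5.1
eef_pos: [0.4495, -0.1007, 0.0473]
eef_rot: [[-0.976, 0.217, -0.0], [0.217, 0.976, 0.0], [0.0, 0.0, -1.0]]
wrist_force: [0.2, -0.1, -1.3]
opening: 0.0452
grasp_force: 41.6
t: 5.4
eef_pos: [0.4501, -0.1014, 0.0454]
eef_rot: [[-0.976, 0.218, 0.002], [0.218, 0.976, -0.001], [-0.002, -0.0, -1.0]]
wrist_force: [-0.4, 1.0, 4.1]
opening: 0.0453
grasp_force: 42.0
```

```bash
python3 -m crank '[{"offset":[-0.14,0.03,0.03],"roll":0,"grip":-1},{"offset":[-0.14,0.03,0.02],"roll":0,"grip":-1},{"offset":[0,0,0],"roll":0,"grip":-1}]' 20
```

```text
t: 5.7
eef_pos: [0.4371, -0.0985, 0.0463]
eef_rot: [[-0.976, 0.218, -0.001], [0.218, 0.976, 0.0], [0.001, 0.0, -1.0]]
wrist_force: [-0.7, -0.2, -0.6]
opening: 0.0455
grasp_force: 41.6
```

```bash
cat > look.py <<'E'
import sys
from h import *
s=manip.grab_frame("side")[:,:,::-1].copy(); t=manip.grab_frame("top")[:,:,::-1].copy()
p=manip.state()["eef_pos"]
a=proj("side",p).astype(int); b=proj("top",p).astype(int)
cv2.imwrite(sys.argv[1],np.hstack([tile(s,a[0]-40,a[1]-40,5,80,80),tile(t,b[0]-40,b[1]-40,5,80,80)]))
E
python3 look.py pics/l1.png
```

```text
(no output)
```

View pics/l1.png

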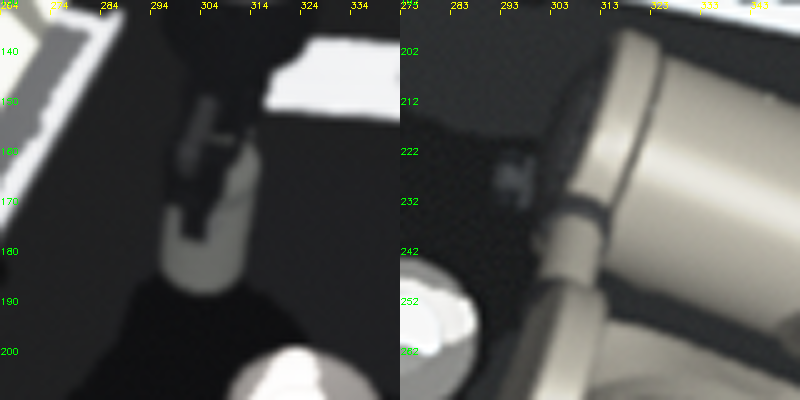

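```bash
cat > tilt.py <<'E'
from h import *
s=manip.grab_frame("side"); st=manip.state(); p=st["eef_pos"]
g=cv2.cvtColor(s,cv2.COLOR_RGB2GRAY).astype(float)
xp=np.array([.976,-.218,0])
# right edge of grey body, rows below grip
b=proj("side",p+[0,0,.019])
def pred(th):
    ax=-np.sin(th)*xp+np.array([0,0,np.cos(th)]); a=p+[0,0,.019]
    return proj("side",a-.05*ax),proj("side",a+.02*ax)
for d in(0,10,20,30,38,45):
    lo,hi=pred(np.radians(d)); print(d,lo.round(1),hi.round(1),"du/dv %.3f"%((hi-lo)[0]/(hi-lo)[1]))
lo,hi=pred(.0)
for v in range(int(hi[1])-8,int(lo[1])+6,2):
    r=g[v,int(b[0])-25:int(b[0])+35]; u=np.where((r>60)&(r<160))[0]+int(b[0])-25
    print(v,(u.min(),u.max(),len(u)) if len(u) else None,end="; ")
E
python3 tilt.py
```

```text
0 [303.8 178. ] [306.4 160.3] du/dv -0.145
10 [300.9 176.9] [307.6 160.8] du/dv -0.414
20 [298.2 175.5] [308.8 161.4] du/dv -0.749
30 [295.6 173.8] [309.9 162.1] du/dv -1.212
38 [293.8 172.3] [310.6 162.7] du/dv -1.765
45 [292.4 170.8] [311.2 163.4] du/dv -2.531
152 (np.int64(317), np.int64(328), 12); 154 (np.int64(339), np.int64(339), 1); 156 None; 158 None; 160 (np.int64(312), np.int64(314), 3); 162 (np.int64(310), np.int64(315), 6); 164 (np.int64(309), np.int64(315), 7); 166 (np.int64(309), np.int64(314), 6); 168 (np.int64(308), np.int64(313), 6); 170 (np.int64(308), np.int64(313), 6); 172 (np.int64(297), np.int64(313), 11); 174 (np.int64(297), np.int64(313), 12); 176 (np.int64(296), np.int64(312), 12); 178 (np.int64(296), np.int64(312), 17); 180 (np.int64(296), np.int64(312), 17); 182 (np.int64(296), np.int64(311), 16);
```

```bash
python3 -m crank '[{"offset":[0,0,0],"roll":0,"grip":0.5},{"offset":[0,0,0.15],"roll":0,"grip":0.5},{"offset":[0,0,0],"roll":0,"grip":-1},{"offset":[0,0,0],"roll":0,"grip":-1},{"offset":[0,0,0],"roll":0,"grip":-1}]' 20
python3 -m crank '[{"offset":[0,0,-0.08],"roll":0,"grip":-1},{"offset":[0,0,0],"roll":0,"grip":-1}]' 20
python3 -m crank '[{"offset":[-0.08,0.02,0],"roll":0,"grip":-1},{"offset":[0,0,0],"roll":0,"grip":-1}]' 20
```

```text
t: 6.35
eef_pos: [0.4388, -0.0991, 0.0528]
eef_rot: [[-0.976, 0.218, 0.002], [0.218, 0.976, -0.001], [-0.002, -0.0, -1.0]]
wrist_force: [-0.1, -0.2, 5.4]
opening: 0.0457
grasp_force: 19.7
t: 6.55
eef_pos: [0.4393, -0.0999, 0.0506]
eef_rot: [[-0.976, 0.217, 0.003], [0.217, 0.976, -0.002], [-0.004, -0.002, -1.0]]
wrist_force: [-3.6, -3.6, 16.0]
opening: 0.0456
grasp_force: 20.2
t: 6.75
eef_pos: [0.4382, -0.0996, 0.0509]
eef_rot: [[-0.976, 0.218, 0.008], [0.218, 0.976, -0.004], [-0.009, -0.002, -1.0]]
wrist_force: [3.7, -2.7, 10.7]
opening: 0.0458
grasp_force: 19.6
```

```bash
python3 -m crank '[{"offset":[-0.08,0.018,0.02],"roll":0,"grip":-1},{"offset":[-0.08,0.018,0.02],"roll":0,"grip":-1},{"offset":[-0.08,0.018,0.01],"roll":0,"grip":-1},{"offset":[0,0,0],"roll":0,"grip":-1}]' 20; python3 tilt.py|tail -1
```

```text
t: 7.15
eef_pos: [0.4244, -0.0954, 0.0507]
eef_rot: [[-0.976, 0.218, -0.002], [0.218, 0.976, 0.001], [0.002, 0.0, -1.0]]
wrist_force: [-1.6, 0.7, 1.7]
opening: 0.0453
grasp_force: 21.2
152 (np.int64(322), np.int64(327), 6); 154 (np.int64(339), np.int64(344), 6); 156 None; 158 None; 160 (np.int64(318), np.int64(318), 1); 162 (np.int64(316), np.int64(320), 5); 164 (np.int64(315), np.int64(320), 6); 166 (np.int64(314), np.int64(320), 7); 168 (np.int64(314), np.int64(320), 7); 170 (np.int64(313), np.int64(319), 7); 172 (np.int64(303), np.int64(319), 10); 174 (np.int64(302), np.int64(318), 11); 176 (np.int64(302), np.int64(318), 12); 178 (np.int64(301), np.int64(318), 17); 180 (np.int64(301), np.int64(317), 17); 182 (np.int64(301), np.int64(317), 17);
```

The sleeve slides on the bench rather than tilting, and the tool can't tilt either. I'll pivot it in the pads using the peg tip itself, and hover over the tip first.

```bash
python3 -m crank '[{"offset":[0,0,0.5],"roll":0,"grip":-1},{"offset":[0,0,0.9],"roll":0,"grip":-1},{"offset":[0,-0.5,0.9],"roll":0,"grip":-1},{"offset":[0,-0.67,0.9],"roll":0,"grip":-1},{"offset":[0,-0.7,0.9],"roll":0,"grip":-1},{"offset":[0,-0.7,0.9],"roll":0,"grip":-1},{"offset":[0.6,-0.6,0],"roll":0,"grip":-1},{"offset":[0.7,0,0],"roll":0,"grip":-1},{"offset":[0.7,0,0],"roll":0,"grip":-1},{"offset":[0.7,0,0],"roll":0,"grip":-1},{"offset":[0.43,0,0],"roll":0,"grip":-1},{"offset":[0,0,0],"roll":0,"grip":-1}]' 20; python3 - <<'E'
from h import *
s=manip.grab_frame("side")[:,:,::-1].copy(); t=manip.grab_frame("top")[:,:,::-1].copy()
p=manip.state()["eef_pos"];print(p,proj("side",p),proj("top",p), proj("side",p-[0,0,.0507]))
print("C",proj("side",[.5498,-.2221,.1812]),proj("top",[.5498,-.2221,.1812]))
cv2.imwrite("pics/p1.png",np.hstack([tile(s,240,60,5,80,80),tile(t,335,130,5,80,80)]))
E
```

```text
t: 8.4
eef_pos: [0.5517, -0.2222, 0.2493]
eef_rot: [[-0.976, 0.216, -0.002], [0.216, 0.976, 0.001], [0.002, 0.001, -1.0]]
wrist_force: [-0.8, 0.1, -1.5]
opening: 0.0455
grasp_force: 21.2
[ 0.54992035 -0.22230959  0.24983225] [274.64705523  75.52203591] [382.24603565 178.05448188] [273.96834846  92.42332675]
C [273.77242319  98.13036323] [373.86431753 181.74672181]
```

View pics/p1.png

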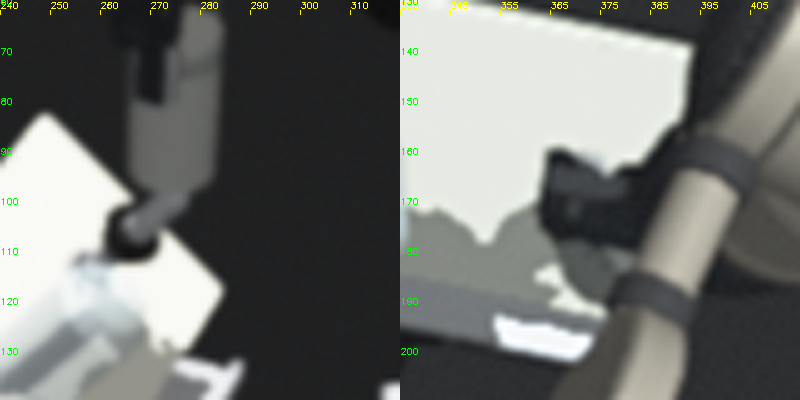

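```bash
python3 -m crank '[{"offset":[0.02,0,-0.15],"roll":0,"grip":-1},{"offset":[0,0,-0.15],"roll":0,"grip":-1},{"offset":[0,0,0],"roll":0,"grip":-1}]' 20;python3 -m crank '[{"offset":[0,0,-0.05],"roll":0,"grip":-1},{"offset":[0,0,-0.03],"roll":0,"grip":-1},{"offset":[0,0,0],"roll":0,"grip":-1}]' 20;
```

```text
t: 8.8
eef_pos: [0.5503, -0.2224, 0.2378]
eef_rot: [[-0.976, 0.218, -0.002], [0.218, 0.976, 0.001], [0.002, 0.001, -1.0]]
wrist_force: [-0.4, -0.4, -2.4]
opening: 0.0455
grasp_force: 21.2
t: 9.1
eef_pos: [0.5512, -0.2226, 0.2357]
eef_rot: [[-0.976, 0.218, -0.0], [0.218, 0.976, 0.0], [0.0, 0.0, -1.0]]
wrist_force: [-0.1, -0.5, -0.8]
opening: 0.0457
grasp_force: 21.2
```

```bash
python3 -m crank '[{"offset":[0,0,-0.05],"roll":0,"grip":-1},{"offset":[0,0,-0.03],"roll":0,"grip":-1},{"offset":[0,0,0],"roll":0,"grip":-1}]' 20; python3 -m crank '[{"offset":[0,0,-0.05],"roll":0,"grip":-1},{"offset":[0,0,0],"roll":0,"grip":-1},{"offset":[0,0,0],"roll":0,"grip":-1}]' 20;
```

```text
t: 9.4
eef_pos: [0.5513, -0.2226, 0.2323]
eef_rot: [[-0.976, 0.218, -0.0], [0.218, 0.976, 0.0], [0.0, 0.0, -1.0]]
wrist_force: [-0.8, -0.1, -1.2]
opening: 0.0459
grasp_force: 21.2
t: 9.7
eef_pos: [0.5513, -0.2225, 0.2304]
eef_rot: [[-0.976, 0.218, -0.0], [0.218, 0.976, 0.0], [0.0, 0.0, -1.0]]
wrist_force: [0.3, 0.2, -0.8]
opening: 0.0458
grasp_force: 21.2
```

```bash
python3 -m crank '[{"offset":[0,0,-0.05],"roll":0,"grip":-1},{"offset":[0,0,0],"roll":0,"grip":-1}]' 20; python3 -m crank '[{"offset":[0,0,-0.05],"roll":0,"grip":-1},{"offset":[0,0,0],"roll":0,"grip":-1}]' 20; python3 look.py pics/p2.png
```

```text
t: 9.9
eef_pos: [0.5514, -0.2226, 0.2285]
eef_rot: [[-0.976, 0.218, 0.0], [0.218, 0.976, 0.0], [-0.0, 0.0, -1.0]]
wrist_force: [0.4, 1.5, -0.4]
opening: 0.0455
grasp_force: 21.3
t: 10.1
eef_pos: [0.5516, -0.2227, 0.2276]
eef_rot: [[-0.976, 0.218, 0.002], [0.218, 0.976, -0.001], [-0.002, -0.0, -1.0]]
wrist_force: [-1.0, 0.8, 4.8]
opening: 0.0454
grasp_force: 21.7
```

View pics/p2.png

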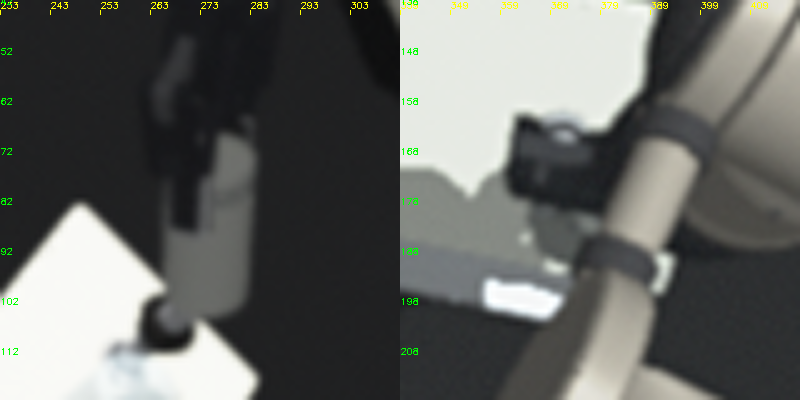

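```bash
python3 -m crank '[{"offset":[-0.085,0.019,0],"roll":0,"grip":-1},{"offset":[0,0,0],"roll":0,"grip":-1}]' 20; python3 -m crank '[{"offset":[-0.085,0.019,-0.01],"roll":0,"grip":-1},{"offset":[0,0,0],"roll":0,"grip":-1}]' 20; 
```

```text
t: 10.4
eef_pos: [0.5484, -0.222, 0.2273]
eef_rot: [[-0.976, 0.218, 0.002], [0.218, 0.976, -0.001], [-0.002, -0.0, -1.0]]
wrist_force: [1.3, 1.6, 4.9]
opening: 0.0455
grasp_force: 21.4
t: 10.6
eef_pos: [0.5444, -0.2211, 0.2263]
eef_rot: [[-0.976, 0.218, 0.0], [0.218, 0.976, -0.0], [-0.0, 0.0, -1.0]]
wrist_force: [1.5, 1.2, 4.8]
opening: 0.0454
grasp_force: 20.7
```

```bash
python3 -m crank '[{"offset":[-0.1,0.022,-0.02],"roll":0,"grip":-1},{"offset":[-0.1,0.022,-0.02],"roll":0,"grip":-1},{"offset":[0,0,0],"roll":0,"grip":-1}]' 20; python3 -m crank '[{"offset":[-0.1,0.022,-0.03],"roll":0,"grip":-1},{"offset":[-0.1,0.022,-0.03],"roll":0,"grip":-1},{"offset":[0,0,0],"roll":0,"grip":-1}]' 20; sed -i 's/.*pred(np.radians(d)).*//; ' tilt.py; python3 - <<'E'
from h import *
s=manip.grab_frame("side")[:,:,::-1].copy()
p=manip.state()["eef_pos"];a=proj("side",p).astype(int)
cv2.imwrite("pics/p3.png",tile(s,a[0]-40,a[1]-30,6,80,70))
E
```

```text
t: 10.9
eef_pos: [0.5356, -0.2192, 0.224]
eef_rot: [[-0.976, 0.218, -0.001], [0.218, 0.976, 0.001], [0.002, 0.0, -1.0]]
wrist_force: [1.3, 2.0, 0.7]
opening: 0.0456
grasp_force: 20.5
t: 11.2
eef_pos: [0.5278, -0.2174, 0.2217]
eef_rot: [[-0.976, 0.218, -0.001], [0.218, 0.976, 0.001], [0.001, 0.0, -1.0]]
wrist_force: [2.3, 0.8, 0.0]
opening: 0.0456
grasp_force: 20.6
```

View pics/p3.png

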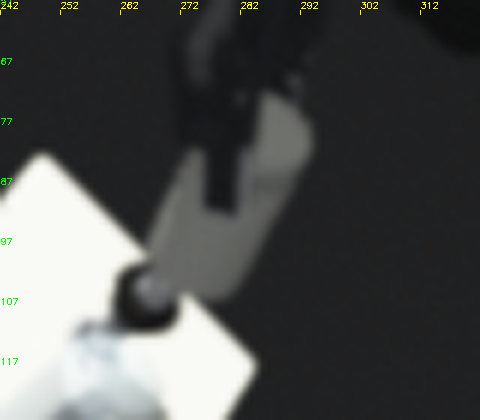

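```bash
python3 -m crank '[{"offset":[-0.117,0.026,-0.048],"roll":0,"grip":-1},{"offset":[-0.117,0.026,-0.048],"roll":0,"grip":-1},{"offset":[0,0,0],"roll":0,"grip":-1}]' 20; python3 -m crank '[{"offset":[-0.092,0.02,-0.062],"roll":0,"grip":-1},{"offset":[-0.09,0.02,-0.065],"roll":0,"grip":-1},{"offset":[0,0,0],"roll":0,"grip":-1}]' 20;  python3 - <<'E'
from h import *
s=manip.grab_frame("side")[:,:,::-1].copy()
p=manip.state()["eef_pos"];a=proj("side",p).astype(int)
cv2.imwrite("pics/p4.png",tile(s,a[0]-40,a[1]-30,6,80,70))
g=p+[0,0,.019];tip=np.array([.5448,-.2209,.1875]);ax=np.array([-.601,.134,.788])
d=g-(tip-.092*ax); print(d@ax, d-(d@ax)*ax)
for th in(28,33,38,43):
    r=np.radians(th);a_=np.array([-.976*np.sin(r),.218*np.sin(r),np.cos(r)]); q=proj("side",g+.02*a_)-proj("side",g-.06*a_);print(th,q[0]/q[1])
E
```

```text
t: 11.55
eef_pos: [0.5184, -0.2153, 0.218]
eef_rot: [[-0.976, 0.218, -0.001], [0.218, 0.976, 0.0], [0.001, 0.0, -1.0]]
wrist_force: [1.9, 1.1, 0.7]
opening: 0.0453
grasp_force: 20.7
t: 11.85
eef_pos: [0.5112, -0.2138, 0.2129]
eef_rot: [[-0.976, 0.218, -0.001], [0.218, 0.976, 0.0], [0.001, 0.0, -1.0]]
wrist_force: [1.4, 0.5, 0.4]
opening: 0.0454
grasp_force: 20.5
0.14820864549702206 [ 0.00025367 -0.00042135  0.00024613]
28 -0.7516182673809148
33 -0.9320447369351766
38 -1.1508274016692635
43 -1.4263353578827629
```

View pics/p4.png

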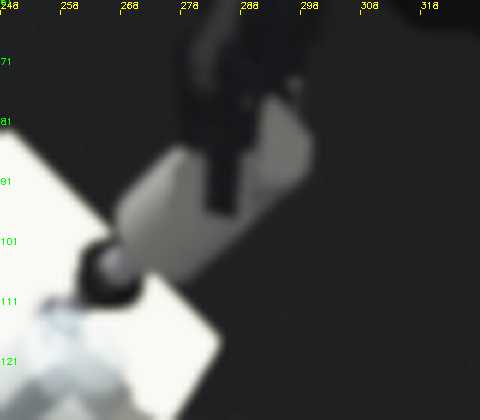

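Sleeve is tilted about 37° in the grip and in line with the peg. Now I firm the grip and slide along the peg axis.

```bash
python3 -m crank '[{"offset":[0,0,0],"roll":0,"grip":-1},{"offset":[0.06,-0.0134,-0.079],"roll":0,"grip":-1},{"offset":[0,0,0],"roll":0,"grip":-1}]' 60; for i in 1 2; do python3 -m crank '[{"offset":[0.06,-0.0134,-0.079],"roll":0,"grip":-1},{"offset":[0,0,0],"roll":0,"grip":-1}]' 60|egrep "pos|wrist"; done
```

```text
t: 12.2
eef_pos: [0.5145, -0.2145, 0.2094]
eef_rot: [[-0.976, 0.218, -0.0], [0.218, 0.976, 0.0], [0.0, 0.0, -1.0]]
wrist_force: [2.4, 0.6, -1.8]
opening: 0.0444
grasp_force: 61.2
eef_pos: [0.5171, -0.2151, 0.2061]
wrist_force: [4.0, -0.8, -3.5]
eef_pos: [0.5194, -0.2156, 0.2031]
wrist_force: [2.4, -0.2, -3.3]
```

```bash
for i in 1 2 3; do python3 -m crank '[{"offset":[0.045,-0.01,-0.059],"roll":0,"grip":-1},{"offset":[0,0,0],"roll":0,"grip":-1}]' 60|egrep "pos|wrist"; done;  python3 - <<'E'
from h import *
s=manip.grab_frame("side")[:,:,::-1].copy()
p=manip.state()["eef_pos"];a=proj("side",p).astype(int)
cv2.imwrite("pics/p5.png",tile(s,a[0]-40,a[1]-30,6,80,70))
g=p+[0,0,.019];tip=np.array([.5448,-.2209,.1875]);ax=np.array([-.601,.134,.788])
d=g-(tip-.092*ax); print(d@ax, d-(d@ax)*ax)
E
```

```text
eef_pos: [0.521, -0.216, 0.2011]
wrist_force: [2.3, 1.1, -0.6]
eef_pos: [0.5228, -0.2163, 0.1987]
wrist_force: [2.0, 0.4, -1.0]
eef_pos: [0.5246, -0.2167, 0.1963]
wrist_force: [0.6, 0.4, -0.2]
0.12663092013147087 [ 0.00060576 -0.00047855  0.00052716]
```

View pics/p5.png

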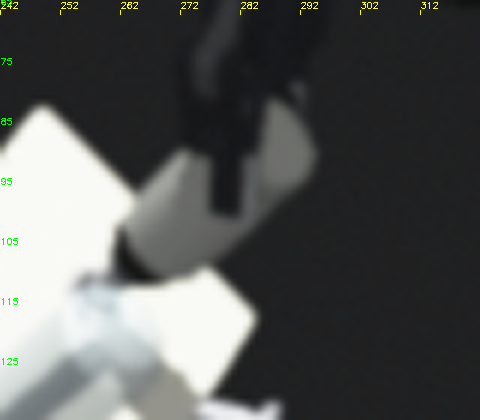

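```bash
cat > f.py <<'E'
from h import *
s=manip.state(); ax=np.array([-.601,.134,.788]); d=s["eef_pos"]+[0,0,.019]-(np.array([.5448,-.2209,.1875])-.092*ax)
f=s["wrist_force"]; print("mouth %.1f mm axialF %.1f perp %.1f"%((d@ax-.07)*1e3,f@ax,np.linalg.norm(f-(f@ax)*ax)),f.round(1),round(s["t"],2),s["grasp_force"])
E
python3 f.py; for i in 1 2 3; do python3 -m crank '[{"offset":[0.03,-0.0067,-0.039],"roll":0,"grip":-1},{"offset":[0,0,0],"roll":0,"grip":-1}]' 60 >/dev/null; python3 f.py; done
```

```text
mouth 56.6 mm axialF -2.2 perp 0.8 [ 0.8  0.2 -2.1] 13.25 61.77634340710938
mouth 54.8 mm axialF 0.2 perp 0.7 [-0.7  0.1 -0.3] 13.45 61.77531051915139
mouth 52.8 mm axialF 0.5 perp 1.3 [-0.6  1.3  0. ] 13.65 61.782637503929436
mouth 50.7 mm axialF -0.5 perp 1.6 [-0.6  0.9 -1.3] 13.85 61.79342030547559
```

```bash
for i in 1 2 3; do python3 -m crank '[{"offset":[0.03,-0.0067,-0.039],"roll":0,"grip":-1},{"offset":[0,0,0],"roll":0,"grip":-1}]' 60 >/dev/null; python3 f.py; done
```

```text
mouth 49.0 mm axialF 2.6 perp 1.3 [-2.3  1.3  1.4] 14.05 61.97626413311809
mouth 47.6 mm axialF 7.6 perp 1.9 [-4.4  2.9  5.7] 14.25 62.371660340577364
mouth 46.3 mm axialF 13.2 perp 1.4 [-8.8  2.5  9.6] 14.45 62.77917386032641
```

```bash
python3 -m crank '[{"offset":[0,0,0],"roll":0,"grip":0.4},{"offset":[0,0,0],"roll":0,"grip":0.8},{"offset":[0,0,0],"roll":0,"grip":0.8},{"offset":[0,0,0],"roll":0,"grip":0.8},{"offset":[0,0,0],"roll":0,"grip":0.8}]'; python3 - <<'E'
from h import *
cv2.imwrite("pics/r1.png",manip.grab_frame("side")[:,:,::-1])
E
```

```text
t: 14.95
eef_pos: [0.5318, -0.2184, 0.1871]
eef_rot: [[-0.976, 0.218, 0.0], [0.218, 0.976, 0.0], [-0.0, 0.0, -1.0]]
wrist_force: [-0.4, -0.9, -0.8]
opening: 0.0767
grasp_force: 0.0
```

```bash
python3 -m crank '[{"offset":[0,0,0.3],"roll":0,"grip":0.8},{"offset":[0,0,0.7],"roll":0,"grip":0.8},{"offset":[0,0,0.7],"roll":0,"grip":0.8},{"offset":[0,0,0.7],"roll":0,"grip":0.8},{"offset":[0,0,0.5],"roll":0,"grip":0.8},{"offset":[-0.7,0,0],"roll":0,"grip":0.8},{"offset":[-0.7,0,0],"roll":0,"grip":0.8},{"offset":[-0.7,0,0],"roll":0,"grip":0.8},{"offset":[-0.7,0,0],"roll":0,"grip":0.8},{"offset":[0,0,0],"roll":0,"grip":0.8},{"offset":[0,0,0],"roll":0,"grip":0.8}]'; python3 - <<'E'
from h import *
s=manip.grab_frame("side"); t=manip.grab_frame("top")
cv2.imwrite("pics/r2.png",s[:,:,::-1]); cv2.imwrite("pics/r2t.png",t[:,:,::-1])
# sleeve expected: mouth 46..47 mm, compare silhouette with prediction
ax=np.array([-.601,.134,.788]); foot=np.array([.5448,-.2209,.1875])-.092*ax
per=np.array([.788*.976,-.788*.218,.616]); 
for n in("side","top"):
    print(n,"mouth",proj(n,foot+.047*ax),"top",proj(n,foot+.131*ax))
g=cv2.cvtColor(s,cv2.COLOR_RGB2GRAY)
for k in(.06,.08,.10,.12,.13,.14):   # cross-sections along the sleeve
    a,b=proj("side",foot+k*ax-.04*per),proj("side",foot+k*ax+.04*per); L=np.linspace(0,1,41)
    print(k,[int(g[int(round(a[1]+(b-a)[1]*l)),int(round(a[0]+(b-a)[0]*l))]) for l in L[::2]])
print("along",[(round(k*1e3),int(g[tuple(proj("side",foot+k*ax).round().astype(int)[::-1])])) for k in np.arange(.02,.16,.005)])
E
```

```text
t: 16.1
eef_pos: [0.4199, -0.2186, 0.3045]
eef_rot: [[-0.976, 0.218, 0.002], [0.218, 0.976, -0.001], [-0.002, -0.001, -1.0]]
wrist_force: [0.1, 0.3, 0.6]
opening: 0.077
grasp_force: 0.0
side mouth [265.91247641 105.04408196] top [284.5800005   88.83924063]
top mouth [372.28297834 173.86398248] top [375.88115571 192.61052097]
0.06 [228, 228, 228, 208, 129, 95, 99, 101, 103, 104, 109, 121, 146, 164, 191, 211, 213, 213, 213, 213, 213]
0.08 [32, 33, 37, 65, 89, 97, 99, 103, 104, 105, 110, 127, 147, 163, 171, 125, 48, 32, 33, 32, 33]
0.1 [33, 32, 37, 63, 82, 86, 84, 87, 92, 95, 103, 127, 149, 167, 166, 98, 38, 32, 32, 32, 32]
0.12 [32, 32, 37, 79, 195, 213, 218, 218, 218, 219, 218, 217, 213, 196, 172, 112, 32, 33, 32, 32, 33]
0.13 [32, 32, 35, 91, 207, 217, 217, 219, 219, 220, 220, 221, 221, 222, 211, 73, 33, 32, 32, 32, 33]
0.14 [32, 32, 32, 38, 93, 170, 200, 211, 215, 218, 218, 218, 220, 213, 91, 36, 32, 32, 33, 32, 32]
along [(20, 122), (25, 70), (30, 67), (35, 108), (40, 117), (45, 115), (50, 107), (55, 109), (60, 109), (65, 110), (70, 112), (75, 112), (80, 110), (85, 115), (90, 115), (95, 112), (100, 103), (105, 101), (110, 132), (115, 192), (120, 218), (125, 220), (130, 220), (135, 220), (140, 218), (145, 199), (150, 108), (155, 37), (160, 32)]
```

```bash
python3 -c "
from workcell import manip
print(manip.close_job())"
```

```text
the job is handed in; nothing more can be done
None
```

The grey sleeve hangs on the free (right-hand) peg, in line with it, and I handed the job in at about 16 s. It was pressed to about 13 N along the peg and then released, with its mouth about 47 mm from the foot. I read that force as the rubber stop because the pushes before it showed almost no leaf resistance. I couldn't measure the contact force after letting go, and no verdict came back.

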